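# Turn the eccentric cam out of the way and slide the dosing cup home

## Task

The carriage with the steel dosing cup is held back by the eccentric cam ahead of it. With a fingertip, swing the cam's lever clockwise (seen from above) until the low, thin side of the cam faces the carriage, then push the carriage forward by its upright plate until it is fully home with the cup under the funnel. Only touch and push: pick nothing up, keep the dosing cup standing in its seat, leave the tamper and the upturned cups where they stand, and finish clear of everything.

Things in the scene. Friction and masses are not known exactly. Their poses are not given: they have to be found in the camera images.
- station: Dosing station, fixed to the counter: brown wooden base plate 400 x 150 x 10 mm. Origin: centre of the plate's underside. Its +x is 'forward', the way the carriage slides, along the plate's length; +y its left side, z up. A funnel (72 mm across, from 104 to 149 mm above the counter) hangs over the middle of the plate on a 14 mm post at station x -20, y -62 mm. The cam is near the forward end. Two guide rails 28 mm high run beside the carriage.
- carriage (a joint): Position of the aluminium carriage along station +x, in m: 0 fully back (the start), 0.030 fully home at a firm stop. Takes about 3 N to slide, stays where left. Its nose ends forward in an upright roller of 9 mm radius that faces the cam: the cam's high side stops it after 1 mm and cannot be pushed round by it; with the low side facing it, it can go fully home.
- push_face (a point): Middle of the back face of the carriage's upright push plate (64 mm wide, 8 mm thick, from 20 to 86 mm above the counter); this point is 60 mm above the counter. Push here towards station +x; the space behind the plate is free.
- seat (a point): Centre of the cup's seat on the carriage (floor 26 mm above the counter, inside a ring 10 mm high); 115 mm forward of the push face. Directly under the funnel when home.
- cam (a joint): Angle of the cam in rad, growing as the cam turns clockwise seen from above. 0: high side squarely facing the carriage, lever pointing to station +y. 1.571: lever pointing forward, station +x. 3.142: low side squarely facing the carriage, lever pointing to station -y. Travel -0.1 to 3.7, so it has no stop at the low point. Stiff turning, about 0.35 N m; it stays where it is left.
- cam_pivot (a point): Fixed point on the cam's vertical pivot axis, 63 mm above the counter (mid-height of the lever), 135 mm forward of the station's origin. The cam is a dark steel disc of radius 32 mm, from 30 to 46 mm above the counter, set 15 mm off this axis.
- lever_end (a point): Outer end of the aluminium cam lever, mid-height. The lever is a straight bar fixed on top of the cam, 14 mm wide, from 52 to 74 mm above the counter, reaching 92 mm from the pivot axis on this side and 12 mm on the other. Its sides are free to be pushed with a fingertip.
- dosing_cup: Steel dosing cup, open at the top, 57 mm across and 60 mm high, 120 g, standing loose in the carriage's seat. Origin: centre of its underside, z up.
- tamper: Loose coffee tamper standing on its 58 mm base, 86 mm high, at the station's left. Origin: centre of its underside. To be left alone.
- cup_a: Loose white espresso cup, upside down, 78 mm across and 62 mm high, at the station's right. Origin: centre of its underside. To be left alone.
- cup_b: Second loose upside-down white cup, same size, farther back on the station's right. Origin: centre of its underside. To be left alone.
Mind the look-alikes: they are no part of the job. Leave any yellow look-alike of the dosing_cup alone.

How it is judged (in metres and radians):
On the way, in this order (a step that is already met when the one before it is completed fails the run):
1. the cam is turned to its low point while the carriage is still back (value of joint cam between 2.64159 and 3.64159 rad and value of joint carriage below 0.01 m), for 0.2 s.
2. the carriage is pushed fully home (value of joint carriage above 0.0285 m), for 0.2 s.
At the end, for the whole second after the job is handed in: The carriage is within 1.5 mm of its home stop, the cam is within 0.5 rad of its low point, the dosing cup stands upright and still in its seat, and the tamper and both upturned cups stand within 30 mm of where they were (value of joint carriage above 0.0285 m and value of joint cam between 2.64159 and 3.64159 rad and distance between dosing_cup and seat below 0.01 m and angle between dosing_cup's own z axis and vertical below 0.1 rad and linear speed of dosing_cup below 0.02 m/s and distance of each of tamper, cup_a, cup_b from where it was at the start of the episode below 0.03 m and angle between each of tamper, cup_a, cup_b's own z axis and vertical below 0.15 rad); the robot touches nothing.
It fails at once if the dosing cup is lifted or tipped (height (world z) of dosing_cup above 0.036 m or angle between dosing_cup's own z axis and vertical above 0.35 rad).
It fails at once if the tamper or an upturned cup is lifted, knocked over or shifted (height (world z) of any of tamper, cup_a, cup_b above 0.012 m or distance of any of tamper, cup_a, cup_b from where it was at the start of the episode above 0.03 m or angle between any of tamper, cup_a, cup_b's own z axis and vertical above 0.35 rad).
It also fails if it takes over 61 s, if anything falls off the work surface, if the arm or the gripper's body presses on something with over 40 N, if the wrist force passes 120 N, or if a joint passes its speed limit or range.

## Robot

A 6-joint arm with a two-finger parallel gripper is mounted at the origin on the work surface. World frame = base frame: x ahead of the robot, y to its left, z up, the work surface at z = 0. Lengths are in mm, angles in rad, forces in N, time in s.
With the tool pointing down it reaches from about 300 to 875 mm from the base axis. Payload 4.2 kg.
Tool frame: the origin (TCP) lies midway between the tips of the shut fingers; the grasp point (between the pads) lies bot.grip_point_offset behind it (bot.grip_point_offset is the distance from the TCP to the grasp point, in mm); y points along the fingers, z is the direction in which the jaws open and shut, and the axes are right-handed (so a half turn about y gives the same grasp; the last joint's range is limited). The gripper opens to 85 mm and grips with 20 to 120 N. Pads are 22 mm wide; open, the fingers measure 114 mm over their backs; the gripper's body (76 mm by 85 mm) begins 54 mm behind the grasp point. The pads swing forward as they close: fully open they stand 13 mm farther back than shut.
Start: joints at [1.198, 0.32, 1.565, -0, 1.257, -0.02], TCP at [198.68, 539.599, 231.338] pointing down, gripper open.
Joint ranges: [-3.11, 3.11], [-0.84, 2.01], [0.21, 2.61], [-1.34, 4.49], [0.05, 2.63], [-2.56, 2.56]. Speed limits (rad/s): [2.57, 2.57, 3.14, 3.14, 3.14, 3.14].

## Interface

Orientations are given as a rotation vector (axis times angle).
In Python, from rig import bot gives the robot as it stands.
- The arm moves only by the shell command python3 -m pendant 'ROWS' [FORCE]. ROWS is a JSON object of lists of equal length, an entry for each row: "gripper": the closure, from 0 (fully open) to 1 (shut); "translation": the shift along the tool's x, y, z in cm, a list of three; "turn": the turn about the tool's y in degrees. In form: {"gripper": [gripper, ...], "translation": [[tx, ty, tz], ...], "turn": [turn, ...]}. A call has exactly 10 rows; each row shifts and turns the pose as measured when the row begins, along the tool's axes as they then stand; what a row does not reach is not made up. A row lasts 1/12 s, in which the tool goes at most 41.7 mm and 7.16 degrees, less where a joint would pass 70% of its speed; a pose out of reach is approached as far as the arm can. A call with a gripper value outside its range is refused whole. The fingers move at their own pace and stop on an object; FORCE is the grip in N (left out, the last holds). Time passes only in rows, so rows that do not move let the fingers close, or fill a call up. It gives the time, the measured TCP pose, the force and the opening at its end, in the units of the state.
- bot.state(): the state, without advancing time (a new reading comes with each control period).
- bot.read_camera(name): name is "side" or "top" or "wrist"; returns a dict with "color" (420x560x3 uint8, blue, green, red), "depth" (420x560 float32, mm along the optical axis (not along the pixel's ray), 0 where there is no reading), "fx", "fy", "cx", "cy" (pixels), "R" (3x3) and "t" (3): a world point X has camera coordinates R X + t; the wrist camera has in their place "mount" (4x4, takes a point from camera to tool coordinates, whose origin is the TCP and whose axes are the tool frame's). Camera axes: x right, y down, z forward; pixel columns grow to the right and rows downward; lengths in mm; the calibration is good to about 2 mm. A picture is of the moment at which its call begins: read the wrist's pose just before it.
- bot.job_done(): hands the job in, once; it reports no verdict.
The state is a dict: "time_s": time; "joint_pos": joint angles; "qd": joint speeds; "joint_efforts": joint torques, N m; "eef_pos": TCP position; "tool_rot": TCP orientation; "wrist_force": force on the tool from outside, world axes, zero at the start; "wrist_torque": the same for the moment, N m; "gripper_width": opening from 0.0 (shut) to 1.0 (fully open).
Only numpy, scipy, OpenCV 4.12 (cv2) and the standard library are available. Lean on these libraries where they do the work, as an engineer would, in place of code of your own. Each camera call takes 0.05 s, during which the arm holds its last target.

## Working session

There is one attempt and no reset: what is moved stays moved. The work goes in short steps, Python scripts to look and compute and a shell command to move; the robot and the scene stay as the last step left them, time stands still between calls to the robot, and variables do not carry over. Pictures are saved under pics/ and viewed, and the job is handed in when it is done.

```bash
ls; mkdir -p pics
python3 - <<'E'
from rig import bot
import cv2,pickle
s=bot.state();print(s, bot.grip_point_offset)
for n in ("side","top","wrist"):
    c=bot.read_camera(n);cv2.imwrite(f"pics/{n}0.png",c["color"]);pickle.dump(c,open(f"{n}0.pkl","wb"))
    print(n,{k:v for k,v in c.items() if k not in("color","depth")})
E
```

```text
pics
{'time_s': 0.0, 'joint_pos': array([ 1.19802373e+00,  3.20286293e-01,  1.56570427e+00,  1.56322766e-06,
        1.25739540e+00, -2.00227776e-02]), 'qd': array([-0.00071291,  0.00183214,  0.00055971, -0.00012103, -0.00096062,
       -0.00149759]), 'joint_efforts': array([-2.04342614e-03, -4.15507936e+01, -2.34160155e+01, -1.72915361e-04,
        8.06878146e-03,  3.67383691e-06]), 'eef_pos': array([198.48362437, 539.13510277, 230.47568533]), 'tool_rot': array([-1.55477869,  0.27713367, -0.27657921]), 'wrist_force': array([ 0.1229936 ,  1.02966299, -0.44010087]), 'wrist_torque': array([0.02329557, 0.00351842, 0.03576654]), 'gripper_width': 1.0002988677071276} 18.700000000000003
side {'fx': 467.84651718752394, 'fy': 467.84651718752394, 'cx': 274.182104298936, 'cy': 212.10856808602855, 'R': array([[ 0.99756652, -0.06942931,  0.00637283],
       [-0.04392516, -0.69683116, -0.71588889],
       [ 0.05414446,  0.71386686, -0.69818513]]), 't': array([-596.73159192,   57.34561564,  835.87140748])}
top {'fx': 443.1014571501741, 'fy': 443.1014571501741, 'cx': 274.144300119357, 'cy': 219.31333415952685, 'R': array([[-0.01417952, -0.99939107,  0.03188163],
       [-0.99867596,  0.01257812, -0.04988106],
       [ 0.04944967, -0.03254671, -0.99824618]]), 't': array([-56.93446024, 602.83185715, 888.17756928])}
wrist {'fx': 343.19284258176543, 'fy': 343.19284258176543, 'cx': 281.8925536124112, 'cy': 205.4134610666418, 'mount': array([[ 3.70804832e-04,  9.44813041e-01,  3.27609797e-01,
        -8.40363944e+01],
       [ 8.14980418e-05, -3.27609847e-01,  9.44813093e-01,
        -1.42659013e+02],
       [ 9.99999928e-01, -3.23641703e-04, -1.98479727e-04,
         4.96607322e-01],
       [ 0.00000000e+00,  0.00000000e+00,  0.00000000e+00,
         1.00000000e+00]])}
```

View pics/side0.png

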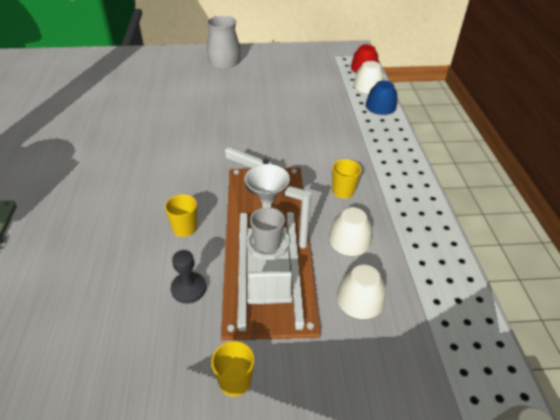

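View pics/top0.png

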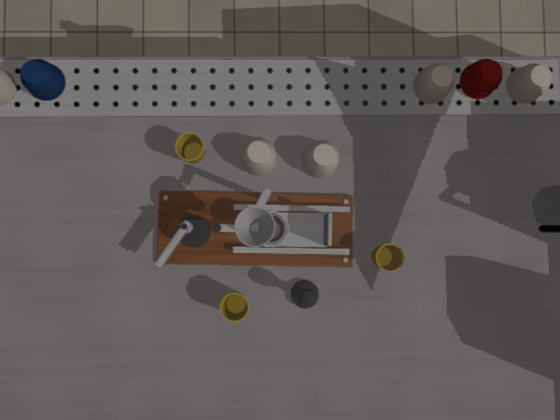

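View pics/wrist0.png

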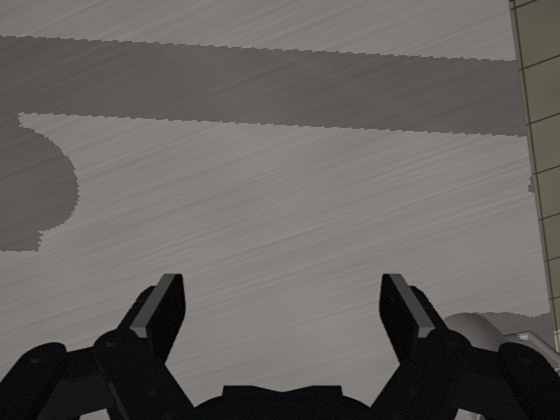

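The top view has world +x up and world +y left. The brown plate spans x 157–352 px and y 190–267 px. The cam is at about (195,232), with its lever pointing down-left to about (160,265). The push plate is at (330,230), and the funnel hides part of the cup at (255,228). The upturned cups are at (259,155) and (321,158), and the tamper is at (305,294). The yellow look-alikes are at (190,147), (235,307) and (389,258). The dosing cup is the grey one under and behind the funnel.

```bash
cat > h.py <<'E'
import numpy as np,cv2,pickle
def ray(c,u,v):
    d=c["R"].T@np.array([(u-c["cx"])/c["fx"],(v-c["cy"])/c["fy"],1.]); return -c["R"].T@c["t"],d
def onz(c,u,v,z):
    o,d=ray(c,u,v); return o+d*(z-o[2])/d[2]
def tri(c1,p1,c2,p2):
    o1,d1=ray(c1,*p1);o2,d2=ray(c2,*p2)
    A=np.stack([d1,-d2],1);t=np.linalg.lstsq(A,o2-o1,rcond=None)[0]
    a=o1+d1*t[0];b=o2+d2*t[1];return (a+b)/2,np.linalg.norm(a-b)
def dep(c,u,v):
    z=c["depth"][v,u];o,d=ray(c,u,v);return o+d*z
def proj(c,X):
    p=c["R"]@np.asarray(X,float)+c["t"];return c["fx"]*p[0]/p[2]+c["cx"],c["fy"]*p[1]/p[2]+c["cy"]
def load(n): return pickle.load(open(n+".pkl","rb"))
E
python3 - <<'E'
from h import *
t=load("top0");s=load("side0")
img=t["color"];hsv=cv2.cvtColor(img,cv2.COLOR_BGR2HSV)
m=cv2.inRange(hsv,(3,110,40),(16,255,200));m=cv2.morphologyEx(m,cv2.MORPH_CLOSE,np.ones((25,25)))
cs=cv2.findContours(m,0,2)[0];c=max(cs,key=cv2.contourArea);r=cv2.minAreaRect(c);print("plate",r)
bx=cv2.boxPoints(r);P=np.array([onz(t,*b,10) for b in bx]);print(P.round(1));print(P.mean(0),[np.linalg.norm(P[i]-P[i-1]) for i in range(4)])
np.set_printoptions(suppress=True,precision=1)
for n,(a,b) in {"A":(259,150),"B":(322,153),"tamp":(309,292),"yel":(190,153),"yel2":(235,302)}.items(): print(n,dep(t,a,b))
big=cv2.resize(img[130:320,140:370],None,fx=3.4,fy=3.1,interpolation=cv2.INTER_CUBIC);cv2.imwrite("pics/tc.png",big)
big=cv2.resize(s["color"][130:350,150:400],None,fx=3,fy=2.7,interpolation=cv2.INTER_CUBIC);cv2.imwrite("pics/sc.png",big)
E
```

```text
plate ((254.55691528320312, 228.48219299316406), (194.22955322265625, 72.36447143554688), 1.080924153327942)
[[ 517.   174.    10. ]
 [ 664.3  171.1   10. ]
 [ 652.5 -228.    10. ]
 [ 503.3 -221.7   10. ]]
[584.27036314 -26.13453697  10.        ] [np.float64(396.0024986917825), np.float64(147.31272152203283), np.float64(399.2757042258079), np.float64(149.31852892326694)]
A [735.3 -35.9  62.5]
B [ 728.8 -159.3   60.7]
tamp [ 460.9 -126.7   80.4]
yel [742.6 107.2   2.4]
yel2 [434.6  17.    4.7]
```

View pics/tc.png

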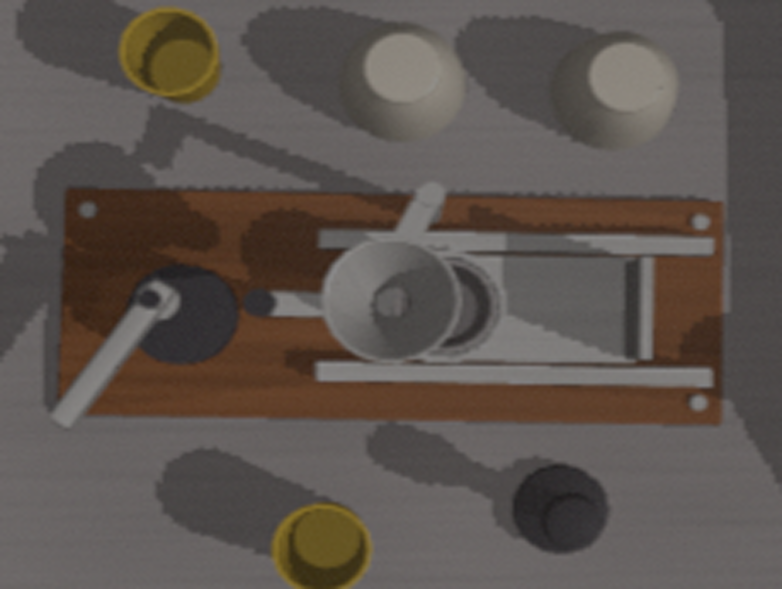

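View pics/sc.png

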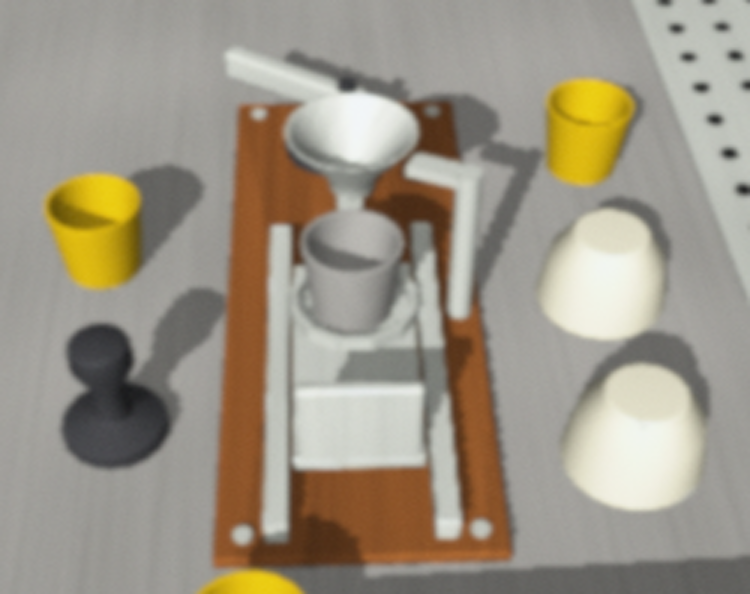

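Run:
```python
from h import *
np.set_printoptions(suppress=True,precision=1)
t=load("top0");s=load("side0")
T=lambda x,y:(140+x/3.4,130+y/3.1)
S=lambda x,y:(150+x/3.,130+y/2.7)
print("screws",[onz(t,*T(*p),12) for p in((88,210),(700,220),(698,402))])
print("screws side",[onz(s,*S(*p),12) for p in((258,114),(432,111),(243,534),(481,528))])
print("pivot top",onz(t,*T(150,298),80), "tri",tri(t,T(150,298),s,S(347,84)))
print("lever end top corners z74",onz(t,*T(50,410),74),onz(t,*T(72,427),74),"far end",onz(t,*T(152,280),74),onz(t,*T(182,298),74))
print("lever end tri",tri(t,T(52,410),s,S(228,53)))
print("pushplate top back edge z86",[onz(t,*T(*p),86) for p in((653,258),(652,358))])
print("side: plate corners top",[onz(s,*S(*p),86) for p in((296,390),(424,388))], "tri",tri(t,T(653,258),s,S(424,388)),tri(t,T(652,358),s,S(296,390)))
c,d=cv2.minEnclosingCircle(np.array([(342,85),(465,85),(403,22),(403,140)],np.float32))
print("cupA foot",onz(t,*T(403,83),20),"cupB",onz(t,*T(615,92),20),"yellow rim",onz(t,*T(169,52),60),onz(t,*T(322,548),60),"tamper base",onz(t,*T(560,508),10))
# funnel rim
print("funnel",onz(t,*T(391,300),149),"post",onz(t,*T(430,195),140))
fw=np.array([.032,.9995,0]);o=np.array([584.3,-26.1,0]);l=np.array([-fw[1],fw[0],0])
for n,p in dict(pivot=o+135*fw+[0,0,74],funnel=o-20*fw*0+[0,0,149],post=o-20*fw-62*l+[0,0,100]).items(): print(n,p,proj(t,p))
```

```text
screws [array([649., 155.,  12.]), array([ 638.3, -213.8,   12. ]), array([ 517.5, -209.9,   12. ])]
screws side [array([529.8, 154.8,  12. ]), array([649.8, 151.1,  12. ]), array([ 518.2, -212.4,   12. ]), array([ 637.9, -216.4,   12. ])]
pivot top [588.1 106.8  80. ] tri (array([588.6, 107.6,  75.1]), np.float64(0.6013898458193627))
lever end top corners z74 [521.  163.1  74. ] [510.5 151.1  74. ] far end [599.4 106.6  74. ] [588.1  90.   74. ]
lever end tri (array([516.5, 164.5,  63.2]), np.float64(7.981957685514826))
pushplate top back edge z86 [array([ 608.7, -172.5,   86. ]), array([ 547.8, -170.6,   86. ])]
side: plate corners top [array([ 548.4, -171.3,   86. ]), array([ 610.7, -173.9,   86. ])] tri (array([ 609.8, -172.8,   84.5]), np.float64(2.067246769806099)) (array([ 548.1, -170.7,   85.3]), np.float64(0.5600852541443087))
cupA foot [730.2 -34.8  20. ] cupB [ 723.1 -162.6   20. ] yellow rim [743.2  98.7  60. ] [433.   14.4  60. ] tamper base [ 449.2 -125.4   10. ]
funnel [582.9 -27.2 149. ] post [642.7 -48.1 140. ]
pivot [588.6 108.8  74. ] (np.float64(183.56491609452323), np.float64(225.9972298083417))
funnel [584.3 -26.1 149. ] (np.float64(254.33613319412757), np.float64(225.96400420386274))
post [645.6 -48.1 100. ] (np.float64(266.13445605129107), np.float64(193.68453586137187))
```

```bash
cat > st.py <<'E'
from rig import bot
import numpy as np
from scipy.spatial.transform import Rotation as Ro
np.set_printoptions(suppress=True,precision=3)
s=bot.state();R=Ro.from_rotvec(s["tool_rot"]).as_matrix()
print(s["time_s"],s["eef_pos"].round(1),"F",s["wrist_force"].round(1),"w",round(s["gripper_width"],3));print("cols x,y,z:",R.T.tolist().__repr__()[:0],R.T.round(3).tolist(),"q",s["joint_pos"].round(2))
E
python3 st.py
```

```text
0.15 [198.5 539.3 230.7] F [ 0.6  0.6 -0.6] w 0.999
cols x,y,z:  [[0.938, -0.346, -0.0], [-0.0, -0.001, -1.0], [0.346, 0.938, -0.001]] q [ 1.2   0.32  1.57  0.    1.26 -0.02]
```

```bash
python3 -m pendant '{"gripper":[1,1,1,1,1,1,1,1,1,1],"translation":[[0,0,0],[0,0,0],[0,0,0],[2.5,0,-3],[2.5,0,-3],[2.5,0,-3],[2.5,0,-3],[2.5,0,-3],[2.5,0,-3],[2.5,0,-3]],"turn":[-6.1,-6.1,-6.1,0,0,0,0,0,0,0]}' 40; python3 st.py
```

```text
time_s: 0.98
eef_pos: [371.2, 323.6, 226.4]
tool_rot: [-1.574, 0.006, 0.002]
wrist_force: [0.1, 0.2, 0.3]
gripper_width: -0.002
0.9833 [371.2 323.6 226.4] F [0.1 0.2 0.3] w -0.002
cols x,y,z:  [[1.0, -0.002, -0.005], [-0.005, -0.004, -1.0], [0.002, 1.0, -0.004]] q [ 0.69  0.2   1.75  0.    1.2  -0.88]
```

```bash
python3 -m pendant '{"gripper":[1,1,1,1,1,1,1,1,1,1],"translation":[[2,0,-2.8],[2,0,-2.8],[2,0,-2.8],[2,0,-2.8],[2,0,-2.8],[2,0,-2.8],[1.6,0,-2.4],[0,1,0],[0,2,0],[0,2,0]],"turn":[0,0,0,0,0,0,0,0,0,0]}'; python3 st.py
python3 - <<'E'
from rig import bot
import cv2
c=bot.read_camera("wrist");cv2.imwrite("pics/w1.png",c["color"])
c=bot.read_camera("side");cv2.imwrite("pics/s1.png",c["color"])
E
```

```text
time_s: 1.82
eef_pos: [517.9, 112.7, 177.0]
tool_rot: [-1.575, 0.007, -0.014]
wrist_force: [-0.1, 0.1, -0.3]
gripper_width: 0.001
1.8167 [517.9 112.7 177. ] F [-0.1  0.1 -0.3] w 0.001
cols x,y,z:  [[1.0, -0.014, 0.005], [0.005, -0.004, -1.0], [0.014, 1.0, -0.004]] q [ 0.2   0.29  1.75 -0.01  1.09 -1.36]
```

View pics/w1.png

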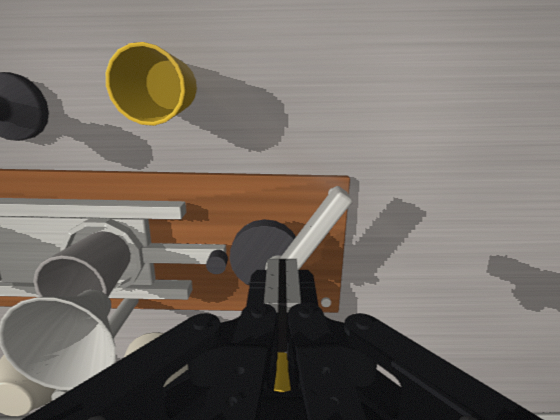

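View pics/s1.png

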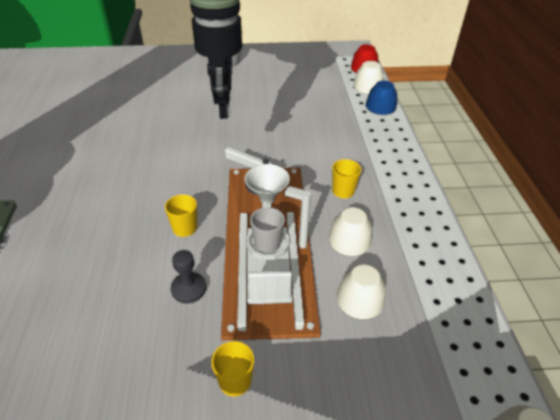

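```bash
python3 -m pendant '{"gripper":[1,1,1,1,1,1,1,1,1,1],"translation":[[-0.2,2,0.1],[-0.2,2.5,0.1],[-0.2,2.5,0.1],[-0.2,2,0.1],[0,1.5,0],[0,1,0],[0,0.5,0],[0,0.3,0],[0,0,0],[0,0,0]],"turn":[0,0,0,0,0,0,0,0,0,0]}'; python3 st.py
python3 - <<'E'
from rig import bot
import cv2
c=bot.read_camera("wrist");cv2.imwrite("pics/w2.png",c["color"])
E
```

```text
time_s: 2.75
eef_pos: [510.3, 122.3, 54.1]
tool_rot: [-1.573, 0.0, -0.011]
wrist_force: [-0.4, 0.3, 0.6]
gripper_width: 0.001
2.75 [510.3 122.3  54.1] F [-0.4  0.3  0.6] w 0.001
cols x,y,z:  [[1.0, -0.007, 0.007], [0.007, -0.002, -1.0], [0.007, 1.0, -0.002]] q [ 0.22  0.42  1.92 -0.    0.79 -1.34]
```

View pics/w2.png

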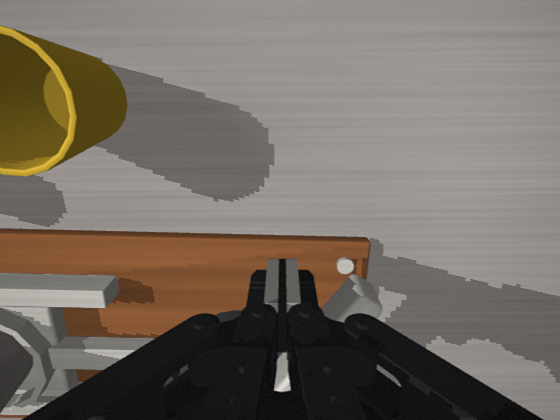

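```bash
python3 -m pendant '{"gripper":[1,1,1,1,1,1,1,1,1,1],"translation":[[0.25,0,0.98],[0.37,0,0.94],[0.49,0,0.88],[0.6,0,0.81],[0.7,0,0.73],[0.79,0,0.63],[0.86,0,0.52],[0.92,0,0.41],[0.97,0,0.28],[0,0,0]],"turn":[0,0,0,0,0,0,0,0,0,0]}'; python3 st.py
python3 - <<'E'
from rig import bot
import cv2
c=bot.read_camera("wrist");cv2.imwrite("pics/w3.png",c["color"])
c=bot.read_camera("top");cv2.imwrite("pics/t3.png",cv2.resize(c["color"][130:320,140:370],None,fx=3.4,fy=3.1))
E
```

```text
time_s: 3.63
eef_pos: [562.6, 179.8, 54.4]
tool_rot: [-1.598, 0.015, 0.014]
wrist_force: [-0.3, 0.9, 0.1]
gripper_width: 0.003
3.6333 [562.6 179.8  54.4] F [-0.3  0.9  0.1] w 0.003
cols x,y,z:  [[1.0, -0.001, -0.018], [-0.018, -0.027, -0.999], [0.0, 1.0, -0.027]] q [ 0.3   0.51  1.74 -0.03  0.91 -1.25]
```

View pics/w3.png

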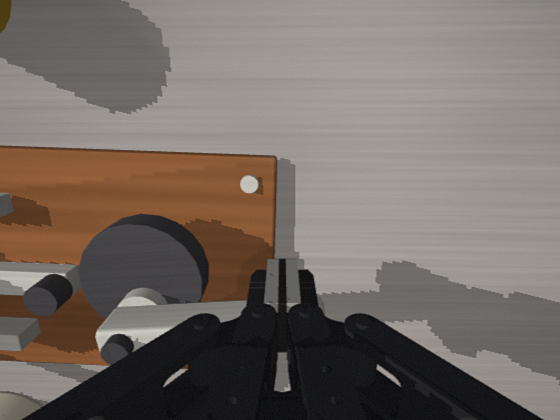

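View pics/t3.png

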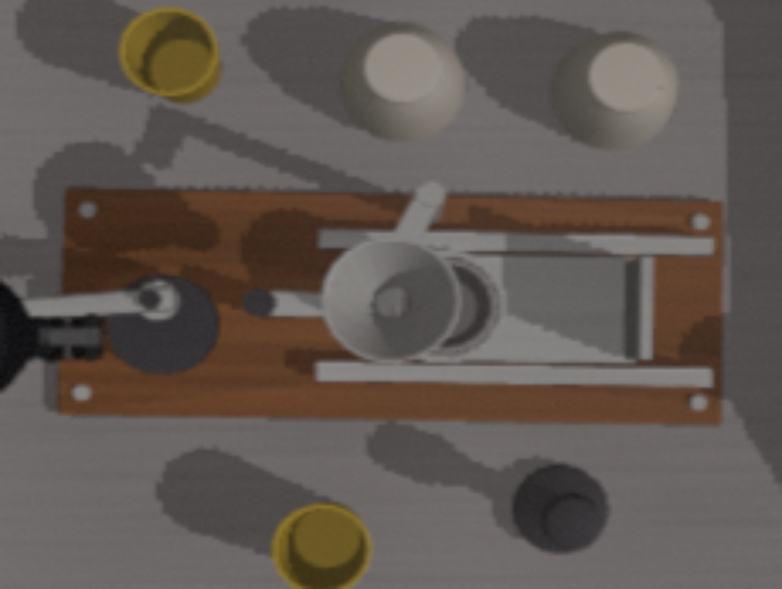

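```bash
python3 -m pendant '{"gripper":[1,1,1,1,1,1,1,1,1,1],"translation":[[0.97,0,0.27],[1,0,0.15],[1,0,0.02],[1,0,-0.12],[0.98,0,-0.25],[0.94,0,-0.37],[0.88,0,-0.49],[0.81,0,-0.6],[0.73,0,-0.7],[0,0,0]],"turn":[0,0,0,0,0,0,0,0,0,0]}'; python3 st.py
python3 - <<'E'
from rig import bot
import cv2
c=bot.read_camera("top");cv2.imwrite("pics/t4.png",cv2.resize(c["color"][130:320,140:370],None,fx=3.4,fy=3.1))
E
```

```text
time_s: 4.57
eef_pos: [623.4, 165.3, 54.1]
tool_rot: [-1.592, 0.053, 0.047]
wrist_force: [-0.1, 0.5, -0.2]
gripper_width: -0.005
4.5667 [623.4 165.3  54.1] F [-0.1  0.5 -0.2] w -0.005
cols x,y,z:  [[0.998, -0.005, -0.063], [-0.063, -0.022, -0.998], [0.003, 1.0, -0.022]] q [ 0.24  0.6   1.57 -0.01  1.04 -1.32]
```

View pics/t4.png

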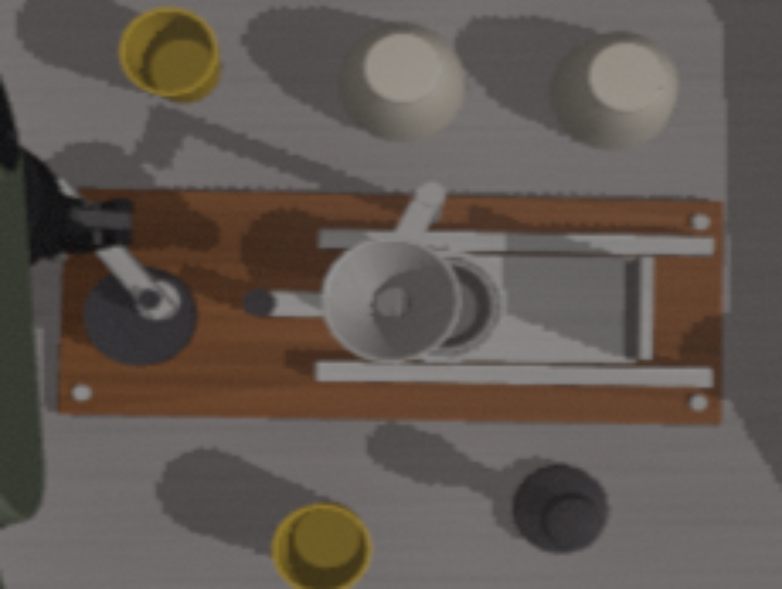

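```bash
python3 -m pendant '{"gripper":[1,1,1,1,1,1,1,1,1,1],"translation":[[0.7,0,-0.25],[0.6,0,-0.3],[0.5,0,-0.35],[0.45,0,-0.4],[0.4,0,-0.45],[0.35,0,-0.5],[0.3,0,-0.5],[0.2,0,-0.5],[0,0,0],[0,0,0]],"turn":[0,0,0,0,0,0,0,0,0,0]}'; python3 st.py
python3 - <<'E'
from rig import bot
import cv2
c=bot.read_camera("top");cv2.imwrite("pics/t5.png",cv2.resize(c["color"][130:320,140:370],None,fx=3.4,fy=3.1))
E
```

```text
time_s: 5.45
eef_pos: [644.7, 143.5, 53.4]
tool_rot: [-1.579, 0.075, 0.068]
wrist_force: [0.5, 0.2, -0.2]
gripper_width: -0.003
5.45 [644.7 143.5  53.4] F [ 0.5  0.2 -0.2] w -0.003
cols x,y,z:  [[0.996, -0.004, -0.091], [-0.091, -0.009, -0.996], [0.004, 1.0, -0.01]] q [ 0.2   0.64  1.5   0.01  1.09 -1.37]
```

View pics/t5.png

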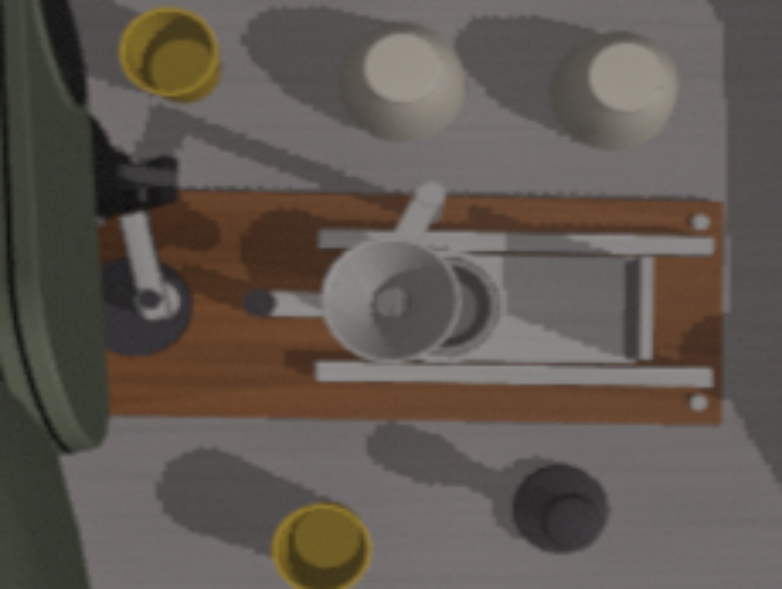

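```bash
python3 -m pendant '{"gripper":[1,1,1,1,1,1,1,1,1,1],"translation":[[0.2,0,-0.3],[0.1,0,-0.4],[0.1,0,-0.4],[0,0,-0.4],[0,0,-0.3],[0,0,0],[0,0,0],[0,0,0.5],[0,0,1],[0,0,1]],"turn":[0,0,0,0,0,0,0,0,0,0]}'; python3 st.py
python3 - <<'E'
from rig import bot
import cv2
c=bot.read_camera("top");cv2.imwrite("pics/t6.png",cv2.resize(c["color"][130:320,140:370],None,fx=3.4,fy=3.1))
c=bot.read_camera("wrist");cv2.imwrite("pics/w6.png",c["color"])
E
```

```text
time_s: 6.33
eef_pos: [649.6, 156.4, 53.7]
tool_rot: [-1.57, 0.075, 0.065]
wrist_force: [-0.5, -0.2, 0.6]
gripper_width: 0.002
6.3333 [649.6 156.4  53.7] F [-0.5 -0.2  0.6] w 0.002
cols x,y,z:  [[0.996, -0.007, -0.089], [-0.089, 0.0, -0.996], [0.007, 1.0, -0.0]] q [ 0.21  0.64  1.49  0.02  1.1  -1.36]
```

View pics/t6.png

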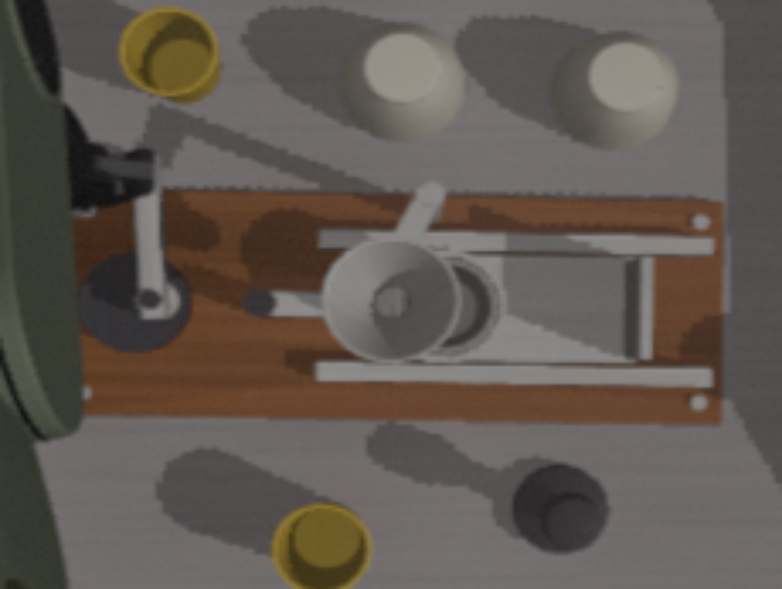

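View pics/w6.png

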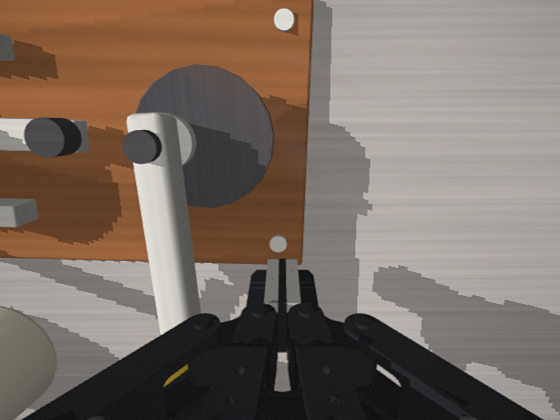

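```bash
python3 -m pendant '{"gripper":[1,1,1,1,1,1,1,1,1,1],"translation":[[0,-2,0.5],[0,-3.5,0],[0,-3.5,0],[0,-3.5,0],[0,-3.5,0],[-0.7,-1,-2],[-0.7,0,-3.5],[-0.7,0,-3.5],[-0.7,0,-3.5],[-0.7,0,-3.5]],"turn":[0,0,0,0,0,0,0,0,0,0]}'; python3 st.py
python3 -m pendant '{"gripper":[1,1,1,1,1,1,1,1,1,1],"translation":[[-0.6,0,-3],[-0.6,0,-3],[-0.6,0,-3],[-0.6,0,-3],[-0.6,0,-3],[-0.6,0,-3],[0,0,-1],[0,0,0],[0,0,0],[0,0,0]],"turn":[0,0,0,0,0,0,0,0,0,0]}'; python3 st.py
```

```text
time_s: 7.27
eef_pos: [631.0, 8.5, 233.4]
tool_rot: [-1.573, 0.058, 0.081]
wrist_force: [0.6, 0.4, -0.8]
gripper_width: -0.001
7.2667 [631.    8.5 233.4] F [ 0.6  0.4 -0.8] w -0.001
cols x,y,z:  [[0.996, 0.014, -0.088], [-0.088, -0.004, -0.996], [-0.015, 1.0, -0.002]] q [-0.    0.45  1.35 -0.    1.42 -1.59]
time_s: 8.1
eef_pos: [593.7, -196.2, 239.0]
tool_rot: [-1.578, 0.06, 0.077]
wrist_force: [0.4, 0.2, -0.8]
gripper_width: -0.0
8.1 [ 593.7 -196.2  239. ] F [ 0.4  0.2 -0.8] w -0.0
cols x,y,z:  [[0.996, 0.01, -0.087], [-0.087, -0.009, -0.996], [-0.011, 1.0, -0.008]] q [-0.32  0.44  1.37 -0.04  1.42 -1.89]
```

Now the funnel area is unobstructed, so I'll take a look to check the cam angle and the push plate.

Run:
```python
from rig import bot
from h import *
np.set_printoptions(suppress=True,precision=1)
c=bot.read_camera("top");pickle.dump(c,open("top7.pkl","wb"))
g=c["color"][170:290,145:225];cv2.imwrite("pics/t7.png",cv2.resize(g,None,fx=5,fy=5,interpolation=cv2.INTER_CUBIC))
c=bot.read_camera("wrist");cv2.imwrite("pics/w7.png",c["color"])
c=bot.read_camera("side");cv2.imwrite("pics/s7.png",c["color"])
```

```text
(no output)
```

View pics/t7.png

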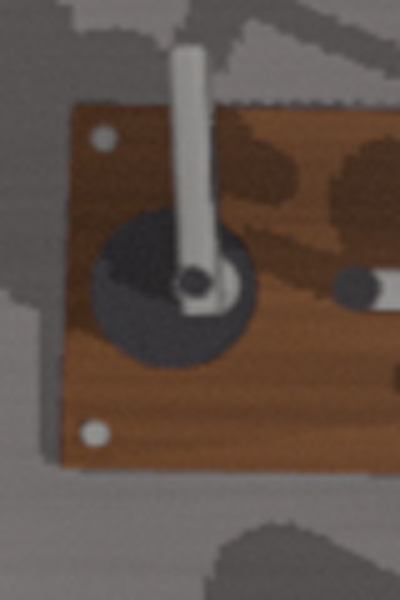

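View pics/w7.png

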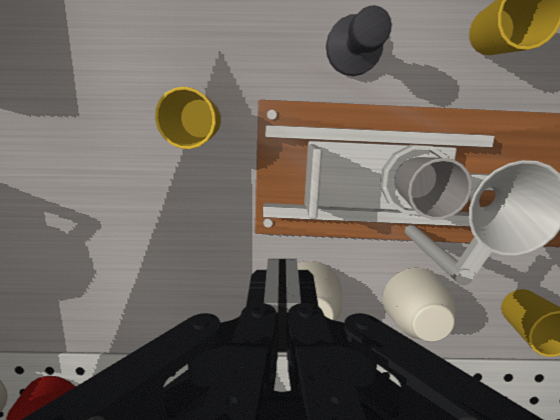

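View pics/s7.png

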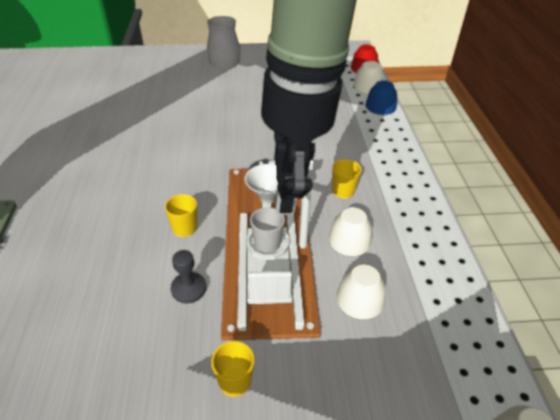

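```bash
python3 -m pendant '{"gripper":[1,1,1,1,1,1,1,1,1,1],"translation":[[0,2,-0.8],[0,3,-0.3],[0,3,-0.2],[0,3,0],[0,3,0],[0,2,0],[0,1.2,0],[0,0.5,0],[0,0,0],[0,0,0]],"turn":[0,0,0,0,0,0,0,0,0,0]}'; python3 st.py;python3 - <<'E'
from rig import bot
import cv2
c=bot.read_camera("wrist");cv2.imwrite("pics/w8.png",c["color"])
c=bot.read_camera("side");cv2.imwrite("pics/s8.png",c["color"])
E
```

```text
time_s: 9.08
eef_pos: [584.4, -200.1, 58.7]
tool_rot: [-1.58, 0.041, 0.083]
wrist_force: [-0.4, 0.5, -0.3]
gripper_width: -0.003
9.0833 [ 584.4 -200.1   58.7] F [-0.4  0.5 -0.3] w -0.003
cols x,y,z:  [[0.997, 0.027, -0.079], [-0.078, -0.011, -0.997], [-0.028, 1.0, -0.009]] q [-0.33  0.56  1.63 -0.04  1.02 -1.9 ]
```

View pics/s8.png

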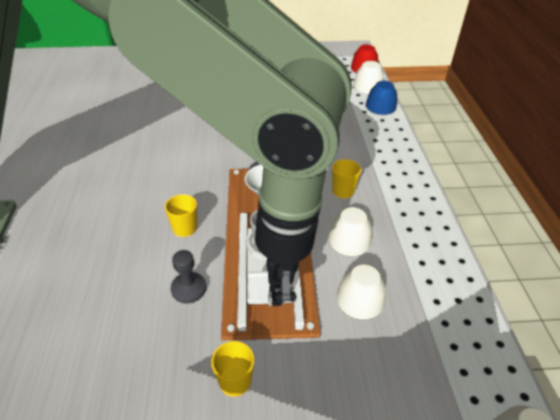

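View pics/w8.png

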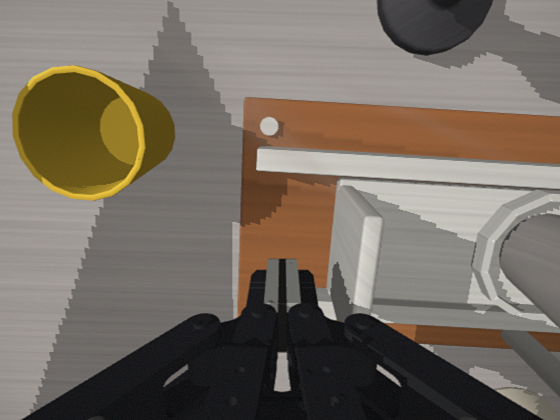

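```bash
python3 -m pendant '{"gripper":[1,1,1,1,1,1,1,1,1,1],"translation":[[-0.5,0,0.2],[0,0,0.4],[0,0,0.4],[0,0,0.4],[0,0,0.4],[0,0,0.4],[0,0,0.4],[0,0,0.4],[0,0,0.3],[0,0,0]],"turn":[3.3,0,0,0,0,0,0,0,0,0]}'; python3 st.py
```

```text
time_s: 10.02
eef_pos: [584.4, -167.7, 64.6]
tool_rot: [-1.591, 0.073, 0.032]
wrist_force: [-0.7, -2.0, -0.1]
gripper_width: -0.003
10.0167 [ 584.4 -167.7   64.6] F [-0.7 -2.  -0.1] w -0.003
cols x,y,z:  [[0.997, -0.027, -0.067], [-0.067, -0.02, -0.998], [0.026, 0.999, -0.021]] q [-0.28  0.54  1.66 -0.04  1.   -1.8 ]
```

```bash
python3 -m pendant '{"gripper":[1,1,1,1,1,1,1,1,1,1],"translation":[[0,0.1,0.2],[0,0.1,0.2],[0,0.1,0.2],[0,0.1,0.2],[0,0,0.2],[0,0,0.2],[0,0,0.2],[0,0,0.2],[0,0,0.2],[0,0,0.2]],"turn":[0,0,0,0,0,0,0,0,0,0]}'; python3 st.py; python3 -c "
from rig import bot
import cv2
c=bot.read_camera('wrist');cv2.imwrite('pics/w9.png',c['color'])
c=bot.read_camera('top');cv2.imwrite('pics/t9.png',cv2.resize(c['color'][130:320,140:370],None,fx=3.4,fy=3.1))"
```

```text
time_s: 10.85
eef_pos: [585.9, -156.3, 61.9]
tool_rot: [-1.61, 0.066, 0.033]
wrist_force: [-0.9, -8.8, 1.0]
gripper_width: -0.001
10.85 [ 585.9 -156.3   61.9] F [-0.9 -8.8  1. ] w -0.001
cols x,y,z:  [[0.998, -0.022, -0.062], [-0.063, -0.039, -0.997], [0.02, 0.999, -0.04]] q [-0.25  0.54  1.67 -0.06  0.98 -1.76]
```

View pics/t9.png

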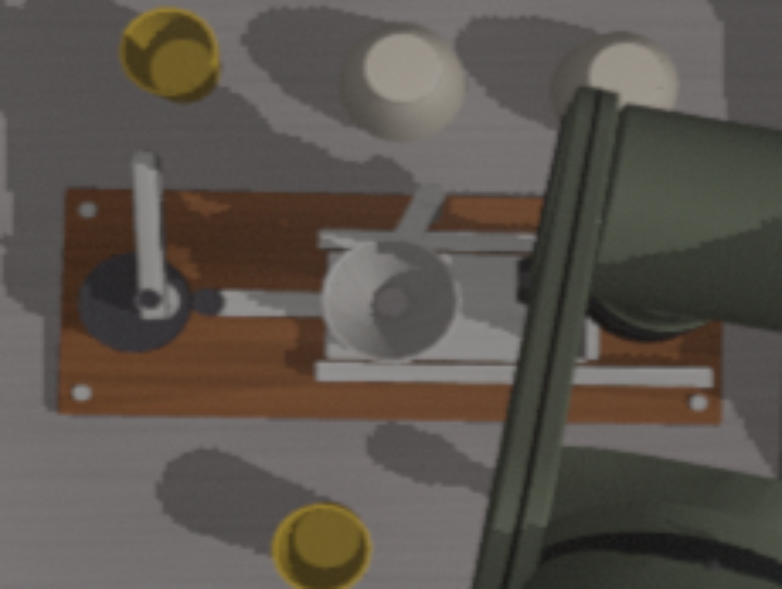

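```bash
python3 -m pendant '{"gripper":[1,1,1,1,1,1,1,1,1,1],"translation":[[0,0,0.3],[0,0,0.4],[0,0,0.5],[0,0,0.6],[0,0,0.6],[0,0,0.6],[0,0,0.6],[0,0,0.6],[0,0,0.6],[0,0,0.6]],"turn":[0,0,0,0,0,0,0,0,0,0]}'; python3 st.py
```

```text
time_s: 11.78
eef_pos: [586.4, -158.1, 63.5]
tool_rot: [-1.709, 0.042, 0.051]
wrist_force: [-2.2, -23.7, 2.0]
gripper_width: 0.0
11.7833 [ 586.4 -158.1   63.5] F [ -2.2 -23.7   2. ] w 0.0
cols x,y,z:  [[0.998, 0.002, -0.058], [-0.058, -0.139, -0.989], [-0.01, 0.99, -0.138]] q [-0.2   0.53  1.69 -0.18  0.96 -1.67]
```

```bash
python3 -m pendant '{"gripper":[1,1,1,1,1,1,1,1,1,1],"translation":[[0,0,-0.3],[0,0,-0.7],[0,0,-1],[0,0,-1.5],[0,0,-1.5],[0,-1,-0.5],[0,-3,0],[0,-3.5,0],[0,-3.5,0],[0,-3.5,0]],"turn":[0,0,0,0,0,0,0,0,0,0]}'; python3 st.py
python3 -m pendant '{"gripper":[1,1,1,1,1,1,1,1,1,1],"translation":[[0,-3,0],[0,-3,-2],[-2,-1,-3],[-2,0,-3],[-2,0,-3],[-2,0,-3],[-1,0,-1],[0,0,0],[0,0,0],[0,0,0]],"turn":[0,0,0,0,0,0,0,0,0,0]}'; python3 st.py;  python3 - <<'E'
from rig import bot
from h import *
np.set_printoptions(suppress=True,precision=1)
c=bot.read_camera('top');cv2.imwrite('pics/t10.png',cv2.resize(c['color'][130:320,140:370],None,fx=3.4,fy=3.1))
pickle.dump(c,open("top10.pkl","wb"))
c=bot.read_camera('side');cv2.imwrite('pics/s10.png',cv2.resize(c["color"][130:350,150:400],None,fx=3,fy=2.7,interpolation=cv2.INTER_CUBIC))
pickle.dump(c,open("side10.pkl","wb"))
E
```

```text
time_s: 12.62
eef_pos: [590.1, -191.9, 210.2]
tool_rot: [-1.691, 0.063, 0.067]
wrist_force: [0.8, -0.9, -0.9]
gripper_width: 0.0
12.6167 [ 590.1 -191.9  210.2] F [ 0.8 -0.9 -0.9] w 0.0
cols x,y,z:  [[0.997, -0.002, -0.081], [-0.081, -0.121, -0.989], [-0.007, 0.993, -0.121]] q [-0.26  0.43  1.46 -0.14  1.31 -1.79]
time_s: 13.45
eef_pos: [510.5, -328.5, 325.5]
tool_rot: [-1.688, 0.032, 0.051]
wrist_force: [-0.5, -0.1, -0.2]
gripper_width: 0.001
13.45 [ 510.5 -328.5  325.5] F [-0.5 -0.1 -0.2] w 0.001
cols x,y,z:  [[0.999, 0.009, -0.052], [-0.051, -0.117, -0.992], [-0.015, 0.993, -0.117]] q [-0.52  0.32  1.33 -0.13  1.47 -2.1 ]
```

View pics/t10.png

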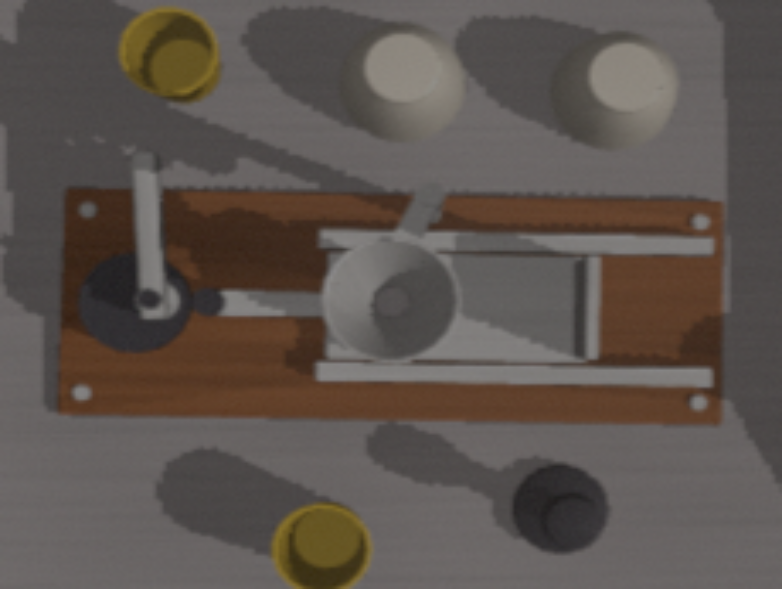

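View pics/s10.png

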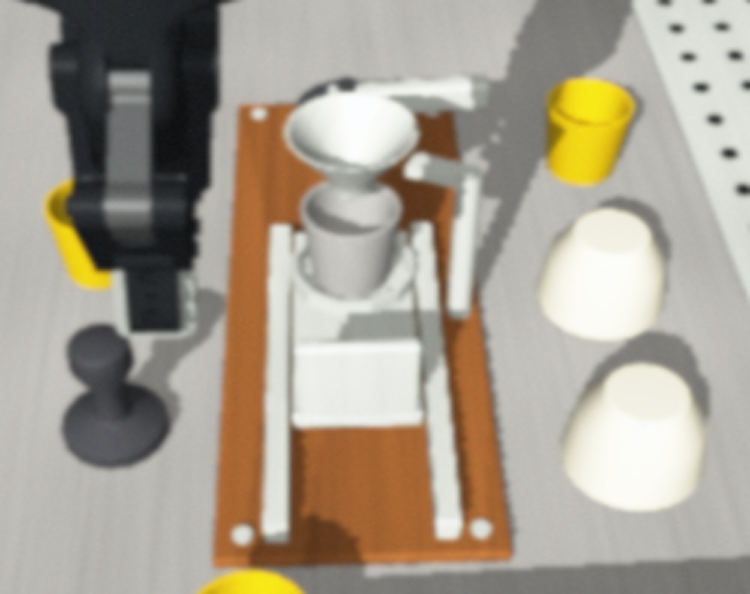

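Run:
```python
from h import *
np.set_printoptions(suppress=True,precision=2)
a=load("top0");b=load("top10");sa=load("side0");sb=load("side10")
def edge(c,top=True):
    # back edge of push plate: bright->brown along the columns; subpixel via gradient centroid
    hs=cv2.cvtColor(c["color"],cv2.COLOR_BGR2HSV)[...,1].astype(float)
    out=[]
    for v in range(217,241):
        r=np.diff(hs[v,305:342]); k=int(r.argmax()); w=r[max(k-2,0):k+3].clip(0); out.append(305+.5+max(k-2,0)+(w*np.arange(len(w))).sum()/w.sum())
    return np.median(out)
ea,eb=edge(a),edge(b);pa,pb=onz(a,ea,229,86),onz(b,eb,229,86);print(ea,eb,pa,pb,np.linalg.norm(pa-pb))
def sedge(c):
    g=c["color"][255:320,249+3:290-3]
    hs=cv2.cvtColor(c["color"],cv2.COLOR_BGR2HSV)[...,1].astype(float)
    out=[]
    for u in range(255,286):
        r=np.diff(hs[272:312,u]);k=int(r.argmax());w=r[max(k-2,0):k+3].clip(0);out.append(272.5+max(k-2,0)+(w*np.arange(len(w))).sum()/w.sum())
    return np.median(out)
x,y=sedge(sa),sedge(sb);pa,pb=onz(sa,270,x,20),onz(sb,270,y,20);print(x,y,pa,pb,np.linalg.norm(pa-pb))
```

```text
331.8345464228653 316.1068886337543 [ 578.86 -171.42   86.  ] [ 579.26 -141.62   86.  ] 29.7974180843755
303.55232558139534 288.0057471264368 [ 579.14 -178.38   20.  ] [ 581.01 -148.81   20.  ] 29.622104695490126
```

```bash
python3 -c "
from rig import bot
print(bot.job_done())"
```

```text
the job is handed in; nothing more can be done
None
```

The cam is turned to its low point, the carriage is fully home with the cup under the funnel, and the job was handed in at about 13.6 s of the 61 s allowed. No verdict was reported.

- **Cam:** I swung the lever clockwise with the shut fingertips, from about 0.56 rad to about 3.06 rad as read from the top picture. The carriage was still fully back when I did this.
- **Carriage:** I pushed the upright plate until the force rose to about 24 N with no further movement. The plate's measured travel was 29.8 mm in the top view and 29.6 mm in the side view, against 30 mm for fully home.
- **Surroundings:** the last pictures show the dosing cup upright in its seat. By eye, the tamper, both upturned cups and the yellow look-alikes stand where they were.
- **Robot:** it finished clear of everything, with the wrist force near zero.

No check failed, but two things were off: the tool tilted by a few degrees during the pushes (about 8° against the stop), and the push was about 7 mm off the plate's centre. Neither had any visible effect.

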